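Tip one ring out of the sorting tray

TASK

Lift the blue sorting tray (the wooden post is its handle) and tip it over the white dish, on the corner of the bay that holds the brass ring, so that the brass ring slides out through its corner gap into the dish while the steel ring stays in the tray. Then set the tray down level on the bench and let go.

Things in the scene. Friction and masses are not known exactly. Their poses are not given: they have to be found in the camera images.
- tray: Blue tray, 146 mm square, 0.22 kg. Origin: centre of underside, x/y along its sides. Floor 4 mm; walls and 2 dividers 3 mm, tops at 20 mm. 4 bays, centres (+-36, +-36) mm; at each corner (+-73, +-73) both walls stop 34 mm short: each bay empties over its own corner only. Middle: wooden post 18 mm square, top at 80 mm, its flat faces look to the corners: grip it across a diagonal, at about 60 mm.
- brass_ring: Yellow brass ring blank, the one to tip out, lying flat in one bay: outer diameter 26 mm, inner 15 mm, 9 mm high, 20 g. Origin: centre of its underside. The tray's plastic is slippery: rings stay put while it is carried level and slide once it is tipped more than about 20 degrees; at 40 degrees straight towards a bay's corner that bay empties within a second.
- steel_ring: Grey steel ring blank of the same size, lying flat in a bay next to the brass ring's. Origin: centre of its underside. It must stay in the tray.
- dish: Round white ceramic dish, loose, 0.6 kg: rim 160 mm across and 35 mm above the bench, walls 5 mm thick, sides rounding in to the floor. Origin: centre of its underside, z up.
Not all that is in view belongs to the job. Of the things shaped like the tray, the blue one is meant.

How it is judged:
By the outcome, as a careful person would: the job done as asked, in the order asked, and still so for the second after the job is handed in, with the robot touching nothing.
It also fails if it takes over 58 s, if anything falls off the work surface, if the arm or the gripper's body presses on something with over 40 N, if the wrist force passes 120 N, or if a joint passes its speed limit or range.

ROBOT

A 6-joint arm with a two-finger parallel gripper is mounted at the origin on the work surface. World frame = base frame: x ahead of the robot, y to its left, z up, the work surface at z = 0. Lengths are in mm, angles in rad, forces in N, time in s.
With the tool pointing down it reaches from about 275 to 750 mm from the base axis. Payload 10.2 kg.
Tool frame: the origin (TCP) lies midway between the tips of the shut fingers; the grasp point (between the pads) lies grip_depth behind it (grip_depth is the distance from the TCP to the grasp point, in mm); z points along the fingers, y is the line along which they close (so a half turn about z gives the same grasp; the last joint's range is limited). The gripper opens to 85 mm and grips with 20 to 120 N. Pads are 22 mm wide; open, the fingers measure 114 mm over their backs; the gripper's body (76 mm by 85 mm) begins 54 mm behind the grasp point. The pads swing forward as they close: fully open they stand 13 mm farther back than shut.
Start: joints at [1.115, 0.313, 1.498, -0, 1.331, -0.223], TCP at [121.132, 510.841, 231.294] pointing down, gripper open.
Joint ranges: [-2.94, 2.94], [-0.97, 2.17], [0.19, 2.56], [-1.23, 4.37], [0.02, 3.11], [-2.88, 2.88]. Speed limits (rad/s): [2.39, 2.39, 3.01, 3.14, 3.14, 3.14].

INTERFACE

Orientations are given as a unit quaternion [w, x, y, z].
In Python, from rig import * gives the robot as it stands.
- The arm moves only by the tool servo_tool, never from a script. Its argument "commands" is a list of rows, each a list of 3 entries, a list of its own where there are three numbers: the gripper command: -1 is fully open, 1 is shut, values between are in proportion, then the shift along the tool's x, y, z in m, then the turn, a rotation vector about the tool's x, y, z in units of 6 degrees (1.0 is 6 degrees). In form: [[grip, [dx, dy, dz], [ax, ay, az]], ...]. A call has 1 to 10 rows; each row shifts and turns the commanded pose from where the row before left it, along the tool's axes as they then stand; what a row does not reach is not made up. A row lasts 1/12 s, in which the tool goes at most 41.7 mm and 7.16 degrees, less where a joint would pass 70% of its speed; a pose out of reach is approached as far as the arm can. A call is refused whole if a number of a shift passes 0.0417 or a number of a turn 1, either way. A call with a gripper value outside its range is refused whole. The fingers move at their own pace and stop on an object; "squeeze" is the grip in N (left out, the last holds). Time passes only in rows, so rows that do not move let the fingers close. It gives the time, the measured TCP pose, the force, the opening and the grip force at its end, in the units of the state.
- sense(): the state, without advancing time (a new reading comes with each control period).
- capture(name): name is "side" or "top" or "wrist"; returns a dict with "pixels" (400x640x3 uint8, red, green, blue), "z_map" (400x640 float32, mm along the optical axis (not along the pixel's ray), 0 where there is no reading), "fx", "fy", "cx", "cy" (pixels), "rvec" (rotation vector, rad) and "tvec" (3), from world to camera coordinates, as OpenCV has them; the wrist camera has in their place "T_tool_cam" (4x4, takes a point from camera to tool coordinates, whose origin is the TCP and whose axes are the flange's). Camera axes: x right, y down, z forward; pixel columns grow to the right and rows downward; lengths in mm; the calibration is good to about 2 mm. A picture is of the moment at which its call begins: read the wrist's pose just before it.
- finish_job(): hands the job in; it is judged then, once.
The state is a dict: "time_s": time; "joints": joint angles; "dq": joint speeds; "tau": joint torques, N m; "eef_pos": TCP position; "ee_rot": TCP orientation; "force": force on the tool from outside, world axes, zero at the start; "wrist_torque": the same for the moment, N m; "grip_width": opening from 0.0 (shut) to 1.0 (fully open); "grip_force": force on a finger pad.
Only numpy, scipy, OpenCV 4.12 (cv2) and the standard library are available. Lean on these libraries where they do the work, as an engineer would, in place of code of your own. Each camera call takes 0.05 s, during which the arm holds its last target. There are 200 camera calls.

## Working session

There is one attempt and no reset: what is moved stays moved. The work goes in short steps, Python scripts to look and compute and a tool call to move; the robot and the scene stay as the last step left them, time stands still between calls to the robot, and variables do not carry over. Pictures are saved under pics/ and viewed, at most 10 in all, crops included, and the job is handed in when it is done.

Besides the shell and the picture viewer there is one more tool, called after "Request:" as name(argument=value, ...) on one line, values as JSON. servo_tool: Moves the arm, as the interface text tells. Its arguments: {"type":"object","properties":{"commands":{"type":"array"},"squeeze":{"type":"number"}},"required":["commands"]}

```bash
mkdir -p pics; cat > h.py <<'E'
from rig import *
import numpy as np, cv2, pickle
def snap(n,f):
    s=sense(); c=capture(n); c['s']=s
    cv2.imwrite(f'pics/{f}.png',c['pixels'][:,:,::-1]); pickle.dump(c,open(f'{f}.pkl','wb')); return c
def pts(c):
    v,u=np.mgrid[0:400,0:640]; z=c['z_map'].astype(float)
    P=np.stack([(u-c['cx'])/c['fx']*z,(v-c['cy'])/c['fy']*z,z],-1)
    R=cv2.Rodrigues(np.array(c['rvec'],float))[0]
    return (P-np.array(c['tvec']).reshape(3))@R
E
python3 - <<'E'
from h import *
c=snap('top','top0');snap('side','side0')
s=sense();print(s)
E
```

```text
{'time_s': 0.1, 'joints': array([ 1.11457238e+00,  3.13394240e-01,  1.49835917e+00, -3.38024828e-05,
        1.33098493e+00, -2.23451329e-01]), 'dq': array([ 0.00063329, -0.00108414, -0.0019685 , -0.001328  ,  0.00125061,
        0.00028834]), 'tau': array([ 3.31760770e-03, -4.12902689e+01, -2.60138422e+01, -1.51090503e-04,
        3.05469184e-03, -1.67875697e-06]), 'eef_pos': array([121.04880577, 510.62087834, 230.79293197]), 'ee_rot': array([-1.75471087e-04,  1.16119712e-01,  9.93235060e-01, -5.45551752e-04]), 'force': array([-0.4005875 , -1.08570703,  0.53081935]), 'wrist_torque': array([-0.08136523,  0.00357939,  0.03566005]), 'grip_force': 0.0, 'grip_width': 1.001436170247715}
```

View pics/top0.png

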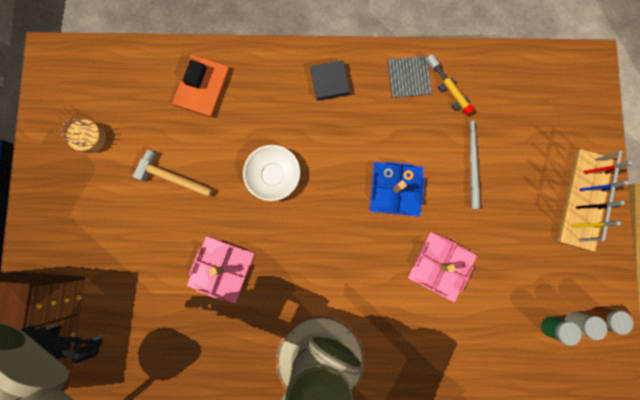

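View pics/side0.png

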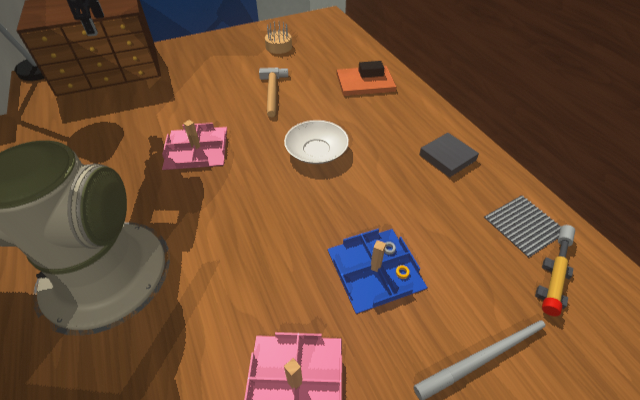

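Top view: the blue tray is at (397,189), with brass at (408,175) and steel at (389,173); the dish is at (272,173). The look-alikes are pink trays at (221,269) and (443,266), which I leave alone. Next I check the blue tray in a close crop and measure it.

```bash
python3 - <<'E'
from h import *
c=pickle.load(open('top0.pkl','rb'));P=pts(c);im=c['pixels']
cv2.imwrite('pics/crop.png',cv2.resize(im[145:235,350:450,::-1],None,fx=6,fy=6,interpolation=cv2.INTER_CUBIC))
h=cv2.cvtColor(im,cv2.COLOR_RGB2HSV)
b=(h[...,0]>105)&(h[...,0]<130)&(h[...,1]>120)
b[:, :350]=0;b[:,450:]=0;b[:145]=0;b[235:]=0
Q=P[b];Q=Q[(Q[:,2]<30)&(Q[:,2]>-5)]
print(len(Q),np.percentile(Q[:,2],[5,50,95]),cv2.minAreaRect(Q[:,:2].astype(np.float32)))
sub=np.zeros(b.shape,bool);sub[145:235,350:450]=1
post=sub&(P[...,2]>60);print('post top',P[post].mean(0),P[post][:,2].max(),post.sum())
R=c['z_map']>0
dm=np.zeros(b.shape,bool);dm[140:208,238:308]=1
rim=dm&(P[...,2]>29)&R;(xy)=P[rim][:,:2].astype(np.float32)
print('dish',cv2.minEnclosingCircle(xy),P[rim][:,2].max())
for u,v in [(408,175),(389,173),(372,215),(423,215),(375,162),(424,164)]:print(u,v,P[v,u])
E
```

```text
2217 [ 1.15377482  4.77187054 19.97324098] ((475.22222900390625, -217.35635375976562), (152.1506805419922, 144.91156005859375), 84.5633316040039)
post top [ 401.56084913 -122.04823705  529.41140446] 1076.4963821178899 104
dish ((514.877197265625, 145.19012451171875), 79.32423400878906) 42.347547982097375
408 175 [ 516.80917502 -249.51189822    2.96052028]
389 173 [ 521.77171535 -193.71829894    5.48814459]
372 215 [ 399.43220961 -144.06339931    0.45027733]
423 215 [ 400.39801977 -291.04804991    1.6426128 ]
375 162 [ 553.96791275 -153.19727315    5.66744432]
424 164 [ 550.31548311 -297.52940186    0.88026835]
```

View pics/crop.png

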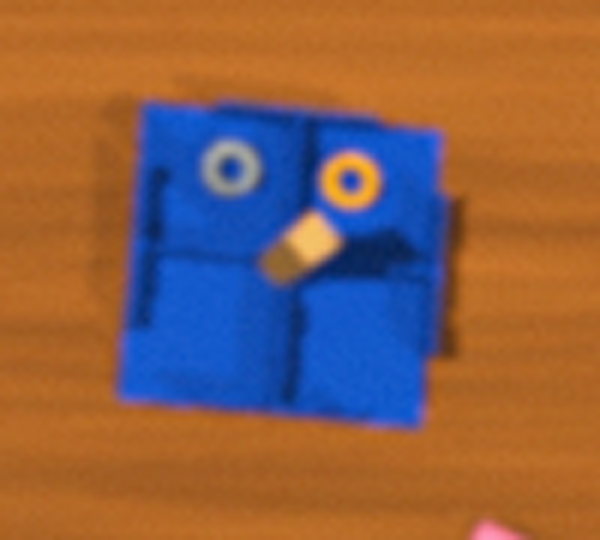

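Request:
servo_tool(commands=[[-1,[-0.0256,-0.0313,0],[0,0,0]],[-1,[-0.0256,-0.0313,0],[0,0,0]],[-1,[-0.0256,-0.0313,0],[0,0,0]],[-1,[-0.0256,-0.0313,0],[0,0,0]],[-1,[-0.0256,-0.0313,0],[0,0,0]],[-1,[-0.0256,-0.0313,0],[0,0,0]],[-1,[-0.0256,-0.0313,0],[0,0,0]],[-1,[-0.0256,-0.0313,0],[0,0,0]],[-1,[-0.0256,-0.0313,0],[0,0,0]],[-1,[-0.0256,-0.0313,0],[0,0,0]]])

```text
time_s: 0.93
eef_pos: [298.1, 145.4, 231.3]
ee_rot: [0.0, 0.116, 0.993, 0.0]
force: [-0.1, 0.5, -0.3]
grip_width: 0.993
grip_force: 0.0
```

Request:
servo_tool(commands=[[-1,[-0.0256,-0.0313,0],[0,0,0]],[-1,[-0.0256,-0.0313,0],[0,0,0]],[-1,[-0.0256,-0.0313,0],[0,0,0]],[-1,[-0.0256,-0.0313,0],[0,0,0]],[-1,[-0.0256,-0.0313,0],[0,0,0]],[-1,[-0.0256,-0.0313,0],[0,0,0]],[-1,[-0.0256,-0.0313,0],[0,0,0]],[-1,[-0.0256,-0.0313,0],[0,0,0]],[-1,[-0.0256,-0.0313,0],[0,0,0]],[-1,[-0.0256,-0.0313,0],[0,0,0]]])

```text
time_s: 1.77
eef_pos: [475.2, -218.4, 230.9]
ee_rot: [-0.0, 0.116, 0.993, 0.0]
force: [0.3, 0.8, 1.1]
grip_width: 1.001
grip_force: 0.0
```

Request:
servo_tool(commands=[[-1,[0,0,0],[0,0,1]],[-1,[0,0,0],[0,0,1]],[-1,[0,0,0],[0,0,1]],[-1,[0,0,0],[0,0,1]],[-1,[0,0,0],[0,0,1]],[-1,[0,0,0],[0,0,1]],[-1,[0,0,0],[0,0,1]],[-1,[0,0,0],[0,0,1]],[-1,[0,0,0],[0,0,1]],[-1,[0,0,0],[0,0,1]]])

```text
time_s: 2.6
eef_pos: [474.8, -216.3, 231.0]
ee_rot: [-0.0, 0.599, 0.801, -0.0]
force: [0.1, 0.8, 0.3]
grip_width: 1.001
grip_force: 0.0
```

Request:
servo_tool(commands=[[-1,[0,0,0],[0,0,1]],[-1,[0,0,0],[0,0,1]],[-1,[0,0,0],[0,0,1]],[-1,[0,0,0],[0,0,1]],[-1,[0,0,0],[0,0,1]],[-1,[0,0,0],[0,0,1]],[-1,[0,0,0],[0,0,1]],[-1,[0,0,0],[0,0,1]],[-1,[0,0,0],[0,0,1]],[-1,[0,0,0],[0,0,1]]])

```text
time_s: 3.43
eef_pos: [474.8, -216.3, 231.0]
ee_rot: [-0.0, 0.919, 0.394, -0.0]
force: [-0.0, 0.4, -0.1]
grip_width: 1.004
grip_force: 0.0
```

Request:
servo_tool(commands=[[-1,[0,0,0],[0,0,1]],[-1,[0,0,0],[0,0,0.2]],[-1,[0,0,0],[0,0,0]],[-1,[0,0,0],[0,0,0]]])

```text
time_s: 3.77
eef_pos: [474.8, -216.3, 231.1]
ee_rot: [-0.0, 0.941, 0.339, -0.0]
force: [0.4, -0.1, -0.1]
grip_width: 1.0
grip_force: 0.0
```

```bash
python3 - <<'E'
import rig
print([n for n in dir(rig) if n[0]!='_'],getattr(rig,'grip_depth',None))
from h import *
c=snap('wrist','w1');s=c['s'];print(s['time_s'],s['eef_pos'],s['ee_rot'],s['joints'])
from scipy.spatial.transform import Rotation as Ro
q=s['ee_rot'];R=Ro.from_quat([q[1],q[2],q[3],q[0]]).as_matrix()
print(np.degrees(np.arctan2(R[1,1],R[0,1])))
v,u=np.mgrid[0:400,0:640]; z=c['z_map'].astype(float)
X=np.stack([(u-c['cx'])/c['fx']*z,(v-c['cy'])/c['fy']*z,z,np.ones_like(z)],-1)@np.array(c['T_tool_cam']).T
W=X[...,:3]@R.T+s['eef_pos'];np.save('w1.npy',W)
post=(W[...,2]>70)&(W[...,2]<90)&(z>0)&(np.hypot(W[...,0]-475,W[...,1]+217)<40)
print('post',post.sum(),W[post].mean(0),cv2.minAreaRect(W[post][:,:2].astype(np.float32)),np.percentile(W[post][:,2],[5,50,95]))
E
```

```text
['PlanningError', 'capture', 'finish_job', 'grip_depth', 'sense'] 18.700000000000003
3.7667 [ 474.83743985 -216.34222116  231.13900368] [-1.60792192e-04  9.40813267e-01  3.38925305e-01 -9.64082346e-05] [-6.52288685e-01  3.06148014e-01  1.50726042e+00  1.25970200e-05
  1.32855898e+00  2.26955889e-01]
-50.37717730237378
post 339 [ 478.68849051 -215.51686834   79.57706447] ((478.2108459472656, -215.9942626953125), (18.08106231689453, 17.4106388092041), 39.808780670166016) [75.15373178 79.96644272 81.06712908]
```

View pics/w1.png

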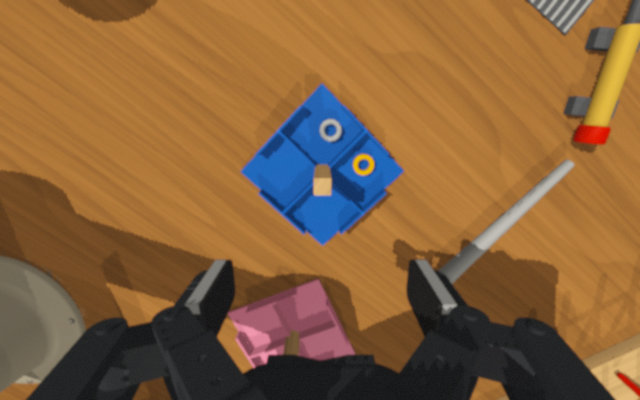

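The wrist view shows the post at (322,182), brass towards the right corner at (363,165) and steel at the upper corner at (330,130), so the fingers close along the brass diagonal. Small correction, then descend and grip.

Request:
servo_tool(commands=[[-1,[0.0028,0.0019,0.03],[0,0,0]],[-1,[0,0,0.03],[0,0,0]],[-1,[0,0,0.03],[0,0,0]],[-1,[0,0,0.03],[0,0,0]],[-1,[0,0,0.03],[0,0,0]],[-1,[0,0,0.02],[0,0,0]],[-1,[0,0,0.0195],[0,0,0]],[-1,[0,0,0],[0,0,0]]])

```text
time_s: 4.48
eef_pos: [476.6, -214.9, 38.5]
ee_rot: [-0.003, 0.941, 0.338, -0.002]
force: [-0.1, 0.9, 0.4]
grip_width: 1.001
grip_force: 0.0
```

Request:
servo_tool(commands=[[1,[0,0,0],[0,0,0]],[1,[0,0,0],[0,0,0]],[1,[0,0,0],[0,0,0]],[1,[0,0,0],[0,0,0]],[1,[0,0,0],[0,0,0]],[1,[0,0,0],[0,0,0]],[1,[0,0,0],[0,0,0]],[1,[0,0,0],[0,0,0]],[1,[0,0,0],[0,0,0]],[1,[0,0,0],[0,0,0]]], squeeze=60)

```text
time_s: 5.32
eef_pos: [478.6, -216.3, 42.6]
ee_rot: [0.001, 0.941, 0.338, 0.0]
force: [-1.1, -0.1, 5.5]
grip_width: 0.202
grip_force: 60.1
```

Request:
servo_tool(commands=[[1,[0,0,-0.003],[0,0,0]],[1,[0,0,-0.006],[0,0,0]],[1,[0,0,-0.01],[0,0,0]],[1,[0,0,-0.015],[0,0,0]],[1,[0,0,-0.02],[0,0,0]],[1,[0,0,-0.02],[0,0,0]],[1,[0,0,-0.02],[0,0,0]],[1,[0,0,-0.015],[0,0,0]],[1,[0,0,-0.01],[0,0,0]],[1,[0,0,-0.006],[0,0,0]]])

```text
time_s: 6.15
eef_pos: [478.4, -216.2, 168.3]
ee_rot: [0.001, 0.941, 0.338, 0.0]
force: [-0.4, 0.8, -3.0]
grip_width: 0.205
grip_force: 58.8
```

```bash
python3 - <<'E'
from h import *
c=snap('side','s2');print(c['s']['joints'],c['s']['grip_width'])
cv2.imwrite('pics/s2c.png',cv2.resize(c['pixels'][150:350,250:500,::-1],None,fx=2.4,fy=2.4))
P=pts(pickle.load(open('top0.pkl','rb')))
c0=pickle.load(open('top0.pkl','rb'))
# dish rim circle fit by z band
m=np.zeros((400,640),bool);m[140:208,238:308]=1
for lo,hi in((20,30),(30,38)):
    Q=P[m&(P[...,2]>lo)&(P[...,2]<hi)&(c0['z_map']>0)];print(len(Q),cv2.minEnclosingCircle(Q[:,:2].astype(np.float32)))
E
```

```text
[-6.47774504e-01  3.69657389e-01  1.59033775e+00  1.42923911e-05
  1.17994368e+00  2.34263894e-01] 0.20527937184359493
636 ((517.5626831054688, 144.3771209716797), 74.46049499511719)
482 ((515.0457153320312, 145.3347625732422), 79.15369415283203)
```

View pics/s2c.png

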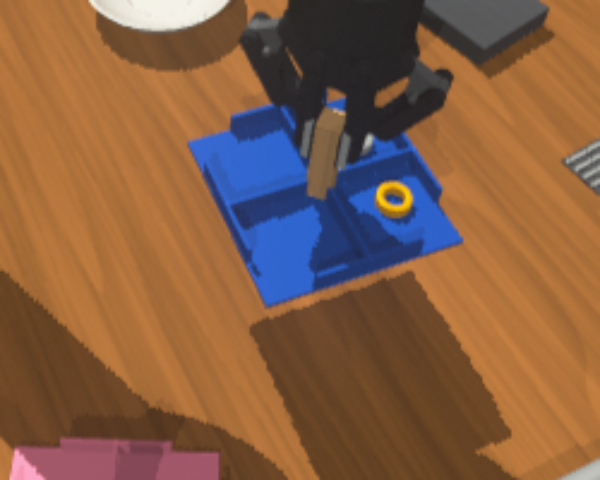

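The side view shows the tray hanging level with brass at (394,199) and steel behind the finger, both in their bays. Carry it to the dish.

Request:
servo_tool(commands=[[1,[0.0031,-0.0051,0],[0,0,0]],[1,[0.0062,-0.0102,0],[0,0,0]],[1,[0.0092,-0.0153,0],[0,0,0]],[1,[0.0123,-0.0203,0],[0,0,0]],[1,[0.0123,-0.0203,0],[0,0,0]],[1,[0.0123,-0.0203,0],[0,0,0]],[1,[0.0123,-0.0203,0],[0,0,0]],[1,[0.0123,-0.0203,0],[0,0,0]],[1,[0.0123,-0.0203,0],[0,0,0]],[1,[0.0123,-0.0203,0],[0,0,0]]])

```text
time_s: 7.03
eef_pos: [448.0, -14.2, 165.9]
ee_rot: [-0.001, 0.941, 0.338, -0.001]
force: [0.8, -0.4, -2.5]
grip_width: 0.2
grip_force: 58.8
```

Request:
servo_tool(commands=[[1,[0.0123,-0.0203,0],[0,0,0]],[1,[0.0123,-0.0203,0],[0,0,0]],[1,[0.0123,-0.0203,0],[0,0,0]],[1,[0.0123,-0.0203,0],[0,0,0]],[1,[0.0123,-0.0203,0],[0,0,0]],[1,[0.0092,-0.0153,0],[0,0,0]],[1,[0.0062,-0.0102,0],[0,0,0]],[1,[0.0031,-0.0051,0],[0,0,0]],[1,[0,0,0],[0,0,0]]])

```text
time_s: 7.78
eef_pos: [426.0, 137.7, 166.2]
ee_rot: [-0.0, 0.941, 0.338, -0.001]
force: [-0.3, -0.7, -2.4]
grip_width: 0.198
grip_force: 58.9
```

Request:
servo_tool(commands=[[1,[0,0,0],[0,0,-0.4]],[1,[0,0,0],[0,0,-0.8]],[1,[0,0,0],[0,0,-1]],[1,[0,0,0],[0,0,-1]],[1,[0,0,0],[0,0,-1]],[1,[0,0,0],[0,0,-1]],[1,[0,0,0],[0,0,-1]],[1,[0,0,0],[0,0,-1]],[1,[0,0,0],[0,0,-0.8]],[1,[0,0,0],[0,0,-0.6]]])

```text
time_s: 8.62
eef_pos: [426.8, 135.9, 166.4]
ee_rot: [-0.0, 0.699, 0.715, -0.0]
force: [-0.2, -0.1, -2.1]
grip_width: 0.201
grip_force: 58.9
```

Request:
servo_tool(commands=[[1,[0,0,0],[0,0,-0.4]],[1,[0,0,0],[0,0,-0.2]],[1,[0,0,0.005],[0,0,0]],[1,[0,0,0.008],[0,0,0]],[1,[0,0,0.005],[0,0,0]],[1,[0,0,0],[0,0,0]],[1,[0,0,0],[0,0,0]]])

```text
time_s: 9.2
eef_pos: [426.8, 136.5, 148.3]
ee_rot: [-0.0, 0.678, 0.735, -0.0]
force: [-0.2, -0.3, -3.8]
grip_width: 0.201
grip_force: 58.9
```

```bash
python3 - <<'E'
from h import *
c=snap('side','s3');print(c['s']['joints'],c['s']['eef_pos'],c['s']['time_s'])
t=snap('top','t3')
cv2.imwrite('pics/s3c.png',np.hstack([cv2.resize(c['pixels'][40:240,200:400,::-1],(400,400)),cv2.resize(t['pixels'][120:240,220:340,::-1],(400,400))]))
E
```

```text
[ 4.70097061e-02  2.36134484e-01  1.83350451e+00 -9.79776451e-06
  1.07311098e+00 -3.38920852e-02] [426.84168304 136.50692079 148.30536629] 9.2
```

View pics/s3c.png

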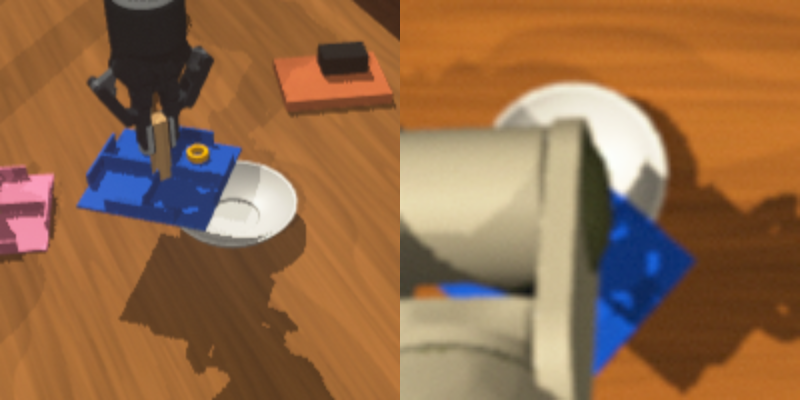

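Brass (198,153) sits in the corner bay that points over the dish. Tip it.

Request:
servo_tool(commands=[[1,[0,0,0],[0.3,0,0]],[1,[0,0,0],[0.5,0,0]],[1,[0,0,0],[0.5,0,0]],[1,[0,0,0],[0.5,0,0]],[1,[0,0,0],[0.5,0,0]],[1,[0,0,0],[0.5,0,0]],[1,[0,0,0],[0.5,0,0]],[1,[0,0,0],[0.5,0,0]],[1,[0,0,0],[0.5,0,0]],[1,[0,0,0],[0.5,0,0]]])

```text
time_s: 10.13
eef_pos: [427.6, 136.6, 149.0]
ee_rot: [-0.169, 0.656, 0.712, -0.183]
force: [0.1, -0.6, -2.3]
grip_width: 0.201
grip_force: 58.9
```

Request:
servo_tool(commands=[[1,[0,0,0],[0.5,0,0]],[1,[0,0,0],[0.5,0,0]],[1,[0,0,0],[0.5,0,0]],[1,[0,0,0],[0.3,0,0]],[1,[0,0,0],[0,0,0]],[1,[0,0,0],[0,0,0]],[1,[0,0,0],[0,0,0]],[1,[0,0,0],[0,0,0]],[1,[0,0,0],[0,0,0]],[1,[0,0,0],[0,0,0]]])

```text
time_s: 10.97
eef_pos: [427.1, 136.6, 149.1]
ee_rot: [-0.229, 0.638, 0.692, -0.249]
force: [0.5, 0.1, -1.8]
grip_width: 0.202
grip_force: 59.0
```

Request:
servo_tool(commands=[[1,[0,0,0],[0,0,0]],[1,[0,0,0],[0,0,0]],[1,[0,0,0],[0,0,0]],[1,[0,0,0],[0,0,0]]])

```text
time_s: 11.3
eef_pos: [427.1, 136.6, 148.8]
ee_rot: [-0.23, 0.638, 0.692, -0.249]
force: [-0.9, -0.2, -2.0]
grip_width: 0.197
grip_force: 59.0
```

```bash
python3 - <<'E'
from h import *
c=snap('side','s4');print(c['s']['joints'],c['s']['eef_pos'],c['s']['time_s'])
cv2.imwrite('pics/s4c.png',cv2.resize(c['pixels'][40:240,200:400,::-1],(600,600)))
E
```

```text
[ 0.0564745   0.62750458  1.40231016 -0.01633196  1.80273219 -0.02290425] [427.05551578 136.56492706 148.79049632] 11.3
```

View pics/s4c.png

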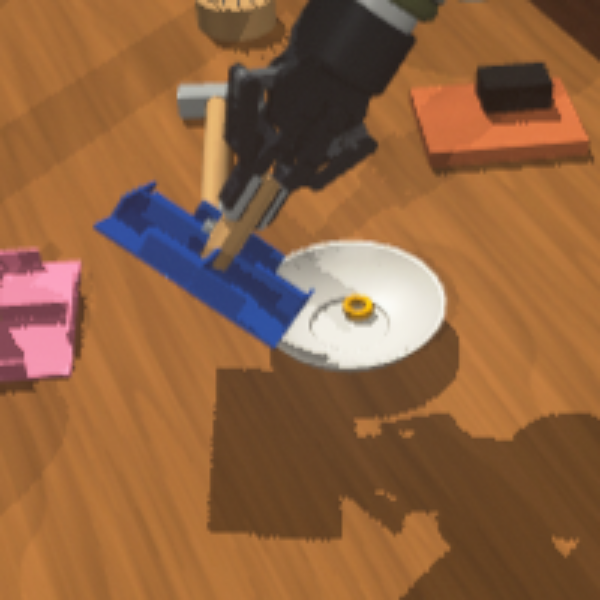

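Brass is in the dish, at about (358,306). Level the tray and carry it back to the clear area.

Request:
servo_tool(commands=[[1,[0,0,0],[-0.3,0,0]],[1,[0,0,0],[-0.5,0,0]],[1,[0,0,0],[-0.5,0,0]],[1,[0,0,0],[-0.5,0,0]],[1,[0,0,0],[-0.5,0,0]],[1,[0,0,0],[-0.5,0,0]],[1,[0,0,0],[-0.5,0,0]],[1,[0,0,0],[-0.5,0,0]],[1,[0,0,0],[-0.5,0,0]],[1,[0,0,0],[-0.5,0,0]]])

```text
time_s: 12.18
eef_pos: [426.9, 136.6, 148.9]
ee_rot: [-0.063, 0.675, 0.732, -0.068]
force: [-0.8, -0.9, -3.2]
grip_width: 0.198
grip_force: 59.0
```

Request:
servo_tool(commands=[[1,[0,0,0],[-0.5,0,0]],[1,[0,0,0],[-0.5,0,0]],[1,[0,0,0],[-0.5,0,0]],[1,[0,0,0],[-0.3,0,0]],[1,[0,0,0],[0,0,0]],[1,[-0.006,0,0],[0,0,0]],[1,[-0.012,0,0],[0,0,0]],[1,[-0.018,0,0],[0,0,0]],[1,[-0.024,0,0],[0,0,0]],[1,[-0.024,0,0],[0,0,0]]])

```text
time_s: 13.02
eef_pos: [434.0, 51.7, 148.7]
ee_rot: [-0.001, 0.677, 0.736, -0.0]
force: [1.1, 0.5, -3.2]
grip_width: 0.201
grip_force: 59.0
```

Request:
servo_tool(commands=[[1,[-0.024,0,0],[0,0,0]],[1,[-0.024,0,0],[0,0,0]],[1,[-0.024,0,0],[0,0,0]],[1,[-0.024,0,0],[0,0,0]],[1,[-0.024,0,0],[0,0,0]],[1,[-0.018,0,0],[0,0,0]],[1,[-0.012,0,0],[0,0,0]],[1,[-0.006,0,0],[0,0,0]],[1,[0,0,0],[0,0,0]]])

```text
time_s: 13.77
eef_pos: [446.6, -103.5, 148.6]
ee_rot: [-0.0, 0.678, 0.735, -0.0]
force: [-0.5, 0.5, -2.2]
grip_width: 0.204
grip_force: 59.0
```

Request:
servo_tool(commands=[[1,[0,0,0.005],[0,0,0]],[1,[0,0,0.01],[0,0,0]],[1,[0,0,0.015],[0,0,0]],[1,[0,0,0.015],[0,0,0]],[1,[0,0,0.015],[0,0,0]],[1,[0,0,0.015],[0,0,0]],[1,[0,0,0.01],[0,0,0]],[1,[0,0,0.006],[0,0,0]],[1,[0,0,0.003],[0,0,0]],[1,[0,0,0],[0,0,0]]])

```text
time_s: 14.6
eef_pos: [446.4, -102.1, 54.5]
ee_rot: [-0.0, 0.677, 0.736, -0.0]
force: [-0.3, -0.6, -2.3]
grip_width: 0.203
grip_force: 59.0
```

```bash
python3 - <<'E'
from h import *
c=snap('side','s5');print(c['s']['ee_rot'],c['s']['eef_pos'],c['s']['force'])
cv2.imwrite('pics/s5c.png',cv2.resize(c['pixels'][90:290,200:450,::-1],(750,600)))
E
```

```text
[-4.22718115e-04  6.77496600e-01  7.35525779e-01 -8.65288149e-05] [ 446.43971949 -102.05614919   54.46063026] [-0.31898586 -0.59441579 -2.25531248]
```

View pics/s5c.png

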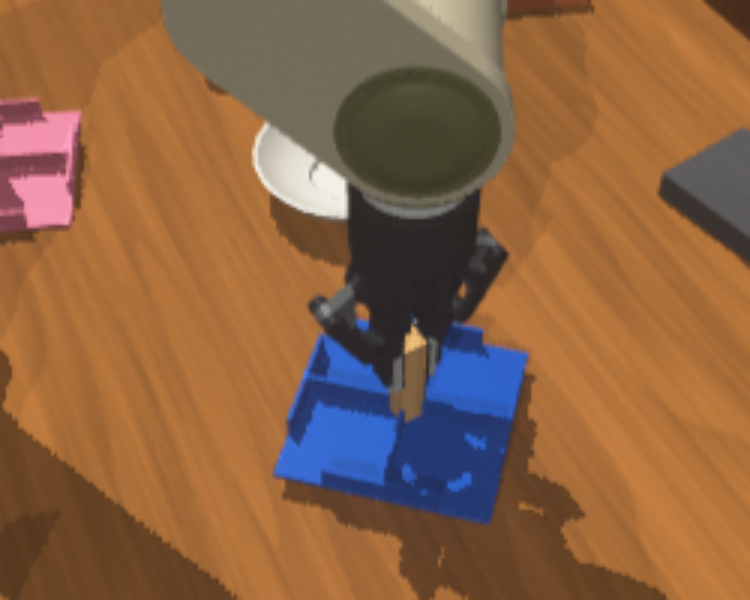

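The tray (about (400,420)) looks level, roughly 12 mm above the bench. Lower it gently until contact.

Request:
servo_tool(commands=[[1,[0,0,0.003],[0,0,0]],[1,[0,0,0.003],[0,0,0]],[1,[0,0,0.002],[0,0,0]],[1,[0,0,0.0015],[0,0,0]],[1,[0,0,0.001],[0,0,0]],[1,[0,0,0],[0,0,0]],[1,[0,0,0],[0,0,0]]])

```text
time_s: 15.23
eef_pos: [446.6, -102.7, 44.3]
ee_rot: [-0.0, 0.678, 0.735, -0.0]
force: [0.1, -0.8, -1.3]
grip_width: 0.197
grip_force: 59.0
```

Request:
servo_tool(commands=[[1,[0,0,0.0005],[0,0,0]],[1,[0,0,0],[0,0,0]],[1,[0,0,0],[0,0,0]]])

```text
time_s: 15.48
eef_pos: [446.6, -102.7, 43.8]
ee_rot: [0.0, 0.678, 0.735, -0.0]
force: [0.1, 0.9, -1.3]
grip_width: 0.204
grip_force: 59.0
```

Request:
servo_tool(commands=[[1,[0,0,0.0005],[0,0,0]],[1,[0,0,0],[0,0,0]],[1,[0,0,0],[0,0,0]]])

```text
time_s: 15.73
eef_pos: [446.6, -102.6, 43.3]
ee_rot: [-0.0, 0.678, 0.735, -0.0]
force: [0.9, 0.3, -1.9]
grip_width: 0.205
grip_force: 59.0
```

Request:
servo_tool(commands=[[1,[0,0,0.0005],[0,0,0]],[1,[0,0,0],[0,0,0]],[1,[0,0,0],[0,0,0]]])

```text
time_s: 15.98
eef_pos: [446.6, -102.6, 42.8]
ee_rot: [-0.0, 0.678, 0.735, -0.0]
force: [0.7, -0.2, -1.9]
grip_width: 0.2
grip_force: 59.0
```

Request:
servo_tool(commands=[[1,[0,0,0.0005],[0,0,0]],[1,[0,0,0],[0,0,0]],[1,[0,0,0],[0,0,0]]])

```text
time_s: 16.23
eef_pos: [446.6, -102.7, 42.6]
ee_rot: [0.0, 0.678, 0.735, 0.0]
force: [-2.1, 0.9, 4.0]
grip_width: 0.203
grip_force: 59.7
```

Request:
servo_tool(commands=[[1,[0,0,0.0005],[0,0,0]],[1,[0,0,0],[0,0,0]],[1,[0,0,0],[0,0,0]]])

```text
time_s: 16.48
eef_pos: [446.6, -102.7, 42.5]
ee_rot: [0.0, 0.678, 0.735, -0.0]
force: [-5.4, 1.6, 11.1]
grip_width: 0.198
grip_force: 60.9
```

The force shows contact. Release and retreat straight up.

Request:
servo_tool(commands=[[0.4,[0,0,-0.0005],[0,0,0]],[0,[0,0,0],[0,0,0]],[-0.5,[0,0,0],[0,0,0]],[-1,[0,0,0],[0,0,0]],[-1,[0,0,0],[0,0,0]],[-1,[0,0,0],[0,0,0]],[-1,[0,0,0],[0,0,0]],[-1,[0,0,0],[0,0,0]],[-1,[0,0,0],[0,0,0]]])

```text
time_s: 17.23
eef_pos: [446.6, -102.6, 42.3]
ee_rot: [-0.0, 0.678, 0.735, -0.0]
force: [0.5, 0.4, 0.6]
grip_width: 1.001
grip_force: 0.0
```

Request:
servo_tool(commands=[[-1,[0,0,-0.01],[0,0,0]],[-1,[0,0,-0.02],[0,0,0]],[-1,[0,0,-0.03],[0,0,0]],[-1,[0,0,-0.03],[0,0,0]],[-1,[0,0,-0.03],[0,0,0]],[-1,[0,0,-0.03],[0,0,0]],[-1,[0,0,-0.03],[0,0,0]],[-1,[0,0,-0.02],[0,0,0]],[-1,[0,0,0],[0,0,0]],[-1,[0,0,0],[0,0,0]]])

```text
time_s: 18.07
eef_pos: [446.7, -102.7, 242.7]
ee_rot: [0.001, 0.678, 0.735, 0.0]
force: [-0.6, 0.8, -0.5]
grip_width: 0.997
grip_force: 0.0
```

```bash
python3 - <<'E'
from h import *
w=snap('wrist','w6');t=snap('side','t6')
print(w['s']['eef_pos'],w['s']['time_s'],w['s']['grip_width'])
cv2.imwrite('pics/f.png',np.hstack([cv2.resize(w['pixels'][0:300,150:550,::-1],(400,300)),cv2.resize(t['pixels'][90:300,200:480,::-1],(400,300))]))
E
```

```text
[ 446.71999736 -102.7114608   242.72860114] 18.0667 0.9970336021626568
```

View pics/f.png

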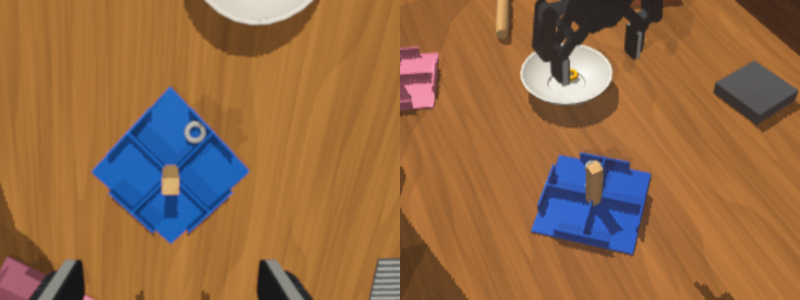

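The wrist view shows the steel ring at (195,132), still in the tray, which stands level on the bench. Brass is in the dish at (571,74), and the gripper is clear.

```bash
python3 -c "
from rig import *
print(finish_job())"
```

```text
the job is handed in; nothing more can be done
None
```

The brass ring is in the white dish, the steel ring is still in the blue tray, and the tray is set down level on the bench and released; I handed the job in at about 18 s of the 58 s limit, and no verdict was returned.

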